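# Thread the last copper tube through a tube bundle and hold it for brazing

## Robot

A 7-joint arm with a two-finger parallel gripper is mounted at the origin on the work surface. World frame = base frame: x ahead of the robot, y to its left, z up, the work surface at z = 0. Lengths are in m, angles in rad, forces in N, time in s.
With the tool pointing down it reaches from about 0.425 to 0.925 m from the base axis. Payload 6.8 kg.
Tool frame: the origin (TCP) lies midway between the tips of the shut fingers; the grasp point (between the pads) lies 19 mm behind it; z points along the fingers, y is the line along which they close (so a half turn about z gives the same grasp; the last joint's range is limited). The gripper opens to 85 mm and grips with 20 to 120 N. Pads are 22 mm wide; open, the fingers measure 114 mm over their backs; the gripper's body (76 mm by 85 mm) begins 54 mm behind the grasp point. The pads swing forward as they close: fully open they stand 13 mm farther back than shut.
Start: joints at [1.157, 0.477, 0.022, 1.555, -0.011, 1.109, -0.083], TCP at [0.203, -0.644, 0.206] pointing down, gripper open.
Joint ranges: [-2.96, 2.96], [-0.34, 2.1], [-1.41, 1.46], [0.24, 2.44], [-1.37, 4.51], [0.17, 1.92], [-2.96, 2.96]. Speed limits (rad/s): [2.39, 2.39, 3.14, 3.14, 3.14, 3.14, 3.14].

## Interface

Orientations are given as a unit quaternion [w, x, y, z].
In Python, from station import bot, imaging gives the robot as it stands.
- The arm moves only by the tool move_arm, never from a script. Its argument "commands" is a list that holds one entry, the list of rows, each a list of 7 numbers: the shift along the tool's x, y, z in m, then the turn, a rotation vector about the tool's x, y, z in degrees, then the finger opening in m, from 0 to 0.0854. In form: [[[x, y, z, rx, ry, rz, grip], ...]]. A call has 1 to 20 rows; each row shifts and turns the commanded pose from where the row before left it, along the tool's axes as they then stand; what a row does not reach is not made up. A row lasts 1/8 s, in which the tool goes at most 62.5 mm and 10.7 degrees, less where a joint would pass 70% of its speed; a pose out of reach is approached as far as the arm can. A call is refused whole if a number of a shift passes 0.0625 or a number of a turn 10.7, either way. A call with a gripper value outside its range is refused whole. The fingers move at their own pace and stop on an object; "squeeze" is the grip in N (left out, the last holds). Time passes only in rows, so rows that do not move let the fingers close. It gives the time, the measured TCP pose, the force, the opening and the grip force at its end, in the units of the state.
- bot.get_obs(): the state, without advancing time (a new reading comes with each control period).
- imaging.read_camera(name): name is "side" or "top" or "wrist"; returns the picture (400x640x3 uint8, red, green, blue); there is no depth.
- imaging.calibration(name): a dict with "intrinsics" (3x3 intrinsics, pixels), "extrinsics" (4x4, takes a point from camera to world coordinates); the wrist camera has in their place "mount" (4x4, takes a point from camera to tool coordinates, whose origin is the TCP and whose axes are the flange's). Camera axes: x right, y down, z forward; pixel columns grow to the right and rows downward; lengths in m; the calibration is good to about 2 mm. A picture is of the moment at which its call begins: read the wrist's pose just before it. calibration takes no time and is no camera call.
- bot.hand_in(): hands the job in; it is judged then, once.
The state is a dict: "t": time; "q": joint angles; "joint_vel": joint speeds; "joint_torque": joint torques, N m; "eef_pos": TCP position; "tool_rot": TCP orientation; "contact_force": force on the tool from outside, world axes, zero at the start; "torque": the same for the moment, N m; "gripper_width": opening from 0.0 (shut) to 1.0 (fully open); "grasp_force": force on a finger pad.
Only numpy, scipy, OpenCV 4.12 (cv2) and the standard library are available. Lean on these libraries where they do the work, as an engineer would, in place of code of your own. Each camera call takes 0.05 s, during which the arm holds its last target. There are 200 camera calls.

## Task

Take the loose copper tube off the yellow cradle and thread it into the empty top holes of the tube bundle on the brazing jig: from the side where the fitted tubes stick out far (their long stubs), through the near bushing and then the far one, until its ends stand level with the ends of the two tubes already fitted. The copper is soft, so grip it lightly and do not force it against the bushings, and leave the jar, brush, spanner and elbow where they are. Finish holding the tube there, still in the gripper, easy in its bushings, so that it can be brazed: do not let go.

Things in the scene. Friction and masses are not known exactly. Their poses are not given: they have to be found in the camera images.
- tube: Loose copper tube: round, 16 mm thick, 240 mm long, 0.09 to 0.14 kg, ends alike with a 3 mm chamfer. Soft: it dents if each finger squeezes with more than 60 N (20 to 40 N holds it well). Origin: its middle, on the axis; its y runs along it. At the start it lies level on the cradle, axis 60 mm above the bench, its y within 30 degrees of the bundle's y.
- cradle: Yellow tube rest, fixed: foot 60 x 130 x 8 mm, with two rubber-lined V rests 12 mm long (along its y), centred 45 mm either side of the middle, 38 mm wide, 64 mm tall. The tube lies along the cradle's y, centred to within 10 mm, so each end overhangs its V rest by at least 59 mm. Origin: centre of the underside.
- bundle: Half-built tube bundle on a brazing jig, fixed; base 150 x 250 x 12 mm, origin under its centre. Two upright steel end plates (110 mm wide in x, 6 mm thick, tops 155 mm above the bench) at y = -60 and +60 mm, each with three brass bushings: an empty one at x = 0, 125 mm above the bench, and two lower, at x = -27 and 27 mm, 80 mm above it, with the fitted tubes. All tubes run level along y.
- near_mouth (a point): Centre of the mouth of the empty near bushing, on its axis, at bundle y = -76 mm. The mouth is flared, about 26 mm wide, and narrows within 9 mm to a straight 18.4 mm bore that ends at y = -50 mm. The tube is threaded in the +y direction. Axes as the bundle's.
- far_mouth (a point): Centre of the mouth of the empty far bushing, at bundle y = +44 mm, 120 mm beyond the near one on the same axis; the same shape, its flare facing the near bushing. Axes as the bundle's.
- home (a point): Where the middle of the loose tube belongs: on the axis of the empty bushings, at bundle y = -32 mm. The fitted tubes, 240 mm long too, have their middles at the same y: their ends are at y = -152 mm (long stubs, 89 mm out of the near plate) and +88 mm (short stubs, 25 mm out of the far plate). Axes as the bundle's.
- flux_jar: White flux jar with a red lid, 60 mm across, 72 mm tall. Origin: centre of its underside. A bystander.
- wire_brush: Wooden brush lying flat, about 200 mm long. A bystander.
- spanner: Steel spanner lying flat, about 180 mm long. A bystander.
- elbow: Copper pipe elbow lying flat, about 45 x 45 x 25 mm. A bystander.
Mind the look-alikes: they are no part of the job. Of the things that look like the cradle, take the one that is farthest to the robot's right at the start.

How it is judged:
On the way, in this order (a step that is already met when the one before it is completed fails the run):
1. the tube is lifted clear of the cradle, outside the bundle (height (world z) of tube above 0.09 m and contact force between tube and cradle below 0.05 N and contact force between the fingers and tube above 3 N and contact force between tube and bundle below 0.05 N), for 0.1 s.
2. the tube is in the near bushing, from the long-stub side, and has not reached the far one (y of tube in the frame of home between -0.145 and -0.045 m and angle between the y axis of tube and the y axis of bundle, either way round below 0.1 rad and x of tube in the frame of home between -0.012 and 0.012 m and z of tube in the frame of home between -0.012 and 0.012 m), for 0.05 s.
3. the tube is through the far bushing too (y of tube in the frame of home above -0.018 m and angle between the y axis of tube and the y axis of bundle, either way round below 0.04 rad and x of tube in the frame of home between -0.004 and 0.004 m and z of tube in the frame of home between -0.004 and 0.004 m), for 0.05 s.
At the end, for the whole second after the job is handed in: The tube spans both top bushings with its ends level with those of the fitted tubes to within 6 mm, is still held in the gripper, and does not press on the bushings with more than 15 N (y of tube in the frame of home between -0.006 and 0.006 m and x of tube in the frame of home between -0.003 and 0.003 m and z of tube in the frame of home between -0.003 and 0.003 m and angle between the y axis of tube and the y axis of bundle, either way round below 0.03 rad and contact force between the fingers and tube above 5 N and contact force between tube and bundle below 15 N and linear speed of tube below 0.01 m/s); the arm keeps its last pose, push and grip.
It fails at once if the tube is squeezed with more than about 60 N by each finger (contact force between the fingers and tube above 130 N).
It fails at once if the tube is forced against the bundle with more than 25 N (contact force between tube and bundle above 25 N).
It fails at once if a bystander is shifted by more than 30 mm (distance of any of flux_jar, wire_brush, spanner, elbow from where it was at the start of the episode above 0.03 m).
It also fails if it takes over 48 s, if anything falls off the work surface, if the arm or the gripper's body presses on something with over 40 N, if the wrist force passes 120 N, or if a joint passes its speed limit or range.

## Working session

There is one attempt and no reset: what is moved stays moved. The work goes in short steps, Python scripts to look and compute and a tool call to move; the robot and the scene stay as the last step left them, time stands still between calls to the robot, and variables do not carry over. Pictures are saved under pics/ and viewed, at most 10 in all, crops included, and the job is handed in when it is done.

Besides the shell and the picture viewer there is one more tool, called after ">>>" as name(argument=value, ...) on one line, values as JSON. move_arm: Moves the arm, as the interface text tells. Its arguments: {"type":"object","properties":{"commands":{"type":"array","items":{"type":"array","items":{"type":"array","items":{"type":"number"}}}},"squeeze":{"type":"number"}},"required":["commands"]}

```bash
mkdir -p pics; ls; python3 - <<'E'
from station import bot, imaging
import cv2, numpy as np
np.set_printoptions(precision=5,suppress=True)
o=bot.get_obs(); print(o)
for n in ["side","top","wrist"]:
    im=imaging.read_camera(n); cv2.imwrite(f"pics/{n}0.png",im[:,:,::-1]); c=imaging.calibration(n); print(n,c)
E
```

```text
pics
{'t': 0.0, 'q': array([ 1.15693,  0.47781,  0.02234,  1.55645, -0.0115 ,  1.10934,
       -0.08309]), 'joint_vel': array([-0.00108, -0.00031, -0.00007, -0.00081,  0.00002,  0.00074,
        0.0005 ]), 'joint_torque': array([  0.00051, -59.64451,   1.60793, -28.11989,   0.01247,   0.00938,
         0.     ]), 'eef_pos': array([ 0.20298, -0.64308,  0.20472]), 'tool_rot': array([-0.00091,  0.98833,  0.1523 , -0.00021]), 'contact_force': array([-0.61189, -0.15266, -0.24686]), 'torque': array([ 0.00133, -0.02978, -0.05522]), 'grasp_force': 0.0, 'gripper_width': 1.0030435572742014}
side {'intrinsics': array([[412.35365,   0.     , 316.10043],
       [  0.     , 412.35365, 195.45456],
       [  0.     ,   0.     ,   1.     ]]), 'extrinsics': array([[-0.74042, -0.32576,  0.58793, -0.01178],
       [-0.67205,  0.34381, -0.65585,  0.72559],
       [ 0.01151, -0.88072, -0.47349,  0.59927],
       [ 0.     ,  0.     ,  0.     ,  1.     ]])}
top {'intrinsics': array([[374.11   ,   0.     , 318.5512 ],
       [  0.     , 374.11   , 200.59786],
       [  0.     ,   0.     ,   1.     ]]), 'extrinsics': array([[-0.0298 , -0.99462,  0.09918,  0.50307],
       [-0.99953,  0.02891, -0.01034,  0.07134],
       [ 0.00742, -0.09944, -0.99502,  0.90723],
       [ 0.     ,  0.     ,  0.     ,  1.     ]])}
wrist {'intrinsics': array([[281.32894,   0.     , 317.97557],
       [  0.     , 281.32894, 193.72593],
       [  0.     ,   0.     ,   1.     ]]), 'mount': array([[ 0.00034, -0.95127, -0.30837,  0.07893],
       [ 1.     ,  0.00009,  0.00081, -0.00051],
       [-0.00074, -0.30837,  0.95127, -0.16727],
       [ 0.     ,  0.     ,  0.     ,  1.     ]])}
```

View pics/top0.png

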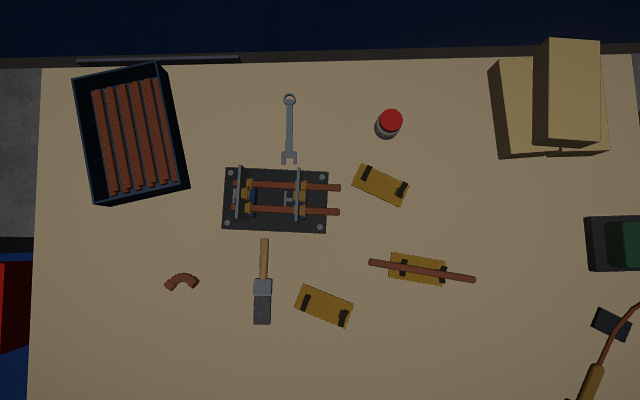

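View pics/side0.png

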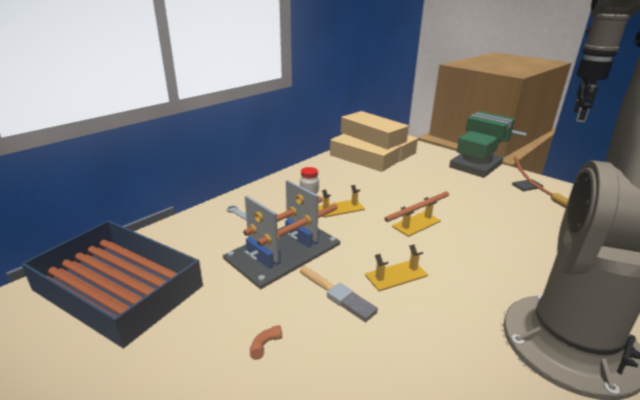

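Candidates for the cradle in the top view: (380,185), (323,306) and (417,269). Image right is the robot's right, so (417,269) fits, and it carries the tube. I'll confirm in an enlarged crop. The bundle is at (275,200) with its long stubs pointing right (-y), so threading goes towards +y.

```bash
python3 - <<'E'
import cv2
a=cv2.imread("pics/top0.png")[150:300,215:480]; a=cv2.convertScaleAbs(a,alpha=1.7)
cv2.imwrite("pics/topc.png",cv2.resize(a,None,fx=3,fy=3,interpolation=cv2.INTER_CUBIC))
a=cv2.imread("pics/side0.png")[165:295,215:455]
cv2.imwrite("pics/sidec.png",cv2.resize(a,None,fx=3.3,fy=3.3,interpolation=cv2.INTER_CUBIC))
E
```

```text
(no output)
```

View pics/topc.png

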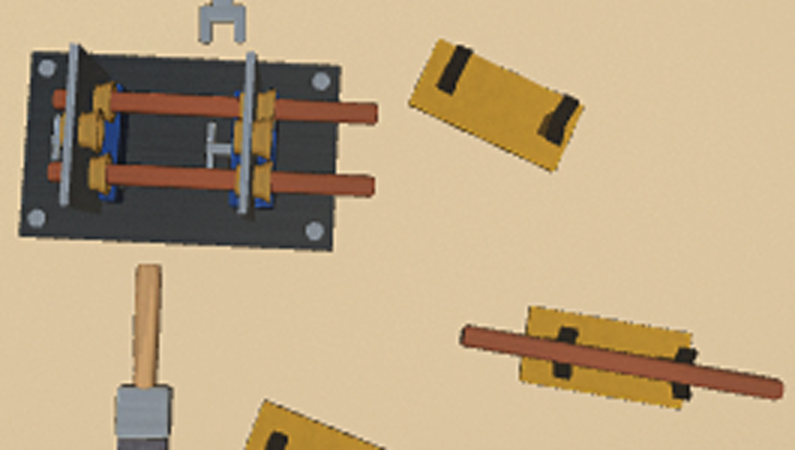

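View pics/sidec.png

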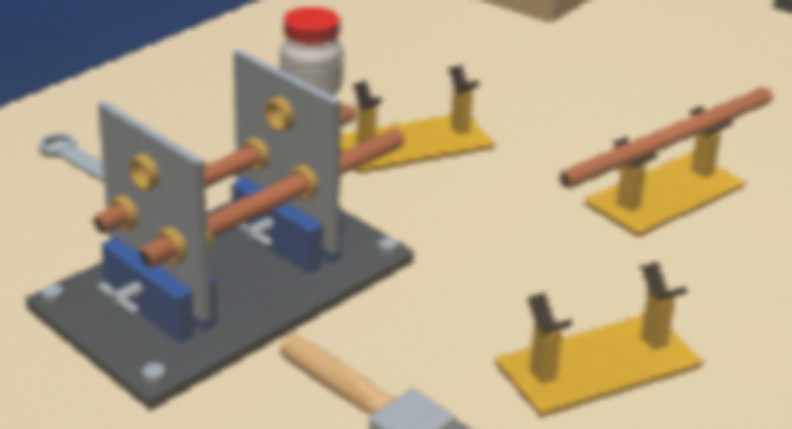

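Crop confirmed: the tube ends at about (463,335) and (781,389) in the crop and lies on the rightmost cradle. Next I'll fit the poses from both views.

```bash
cat > h.py <<'E'
import numpy as np, cv2
from station import bot, imaging
from scipy.optimize import least_squares
from scipy.spatial.transform import Rotation as R
np.set_printoptions(precision=4,suppress=True)
def TE():
    o=bot.get_obs(); q=o['tool_rot']; T=np.eye(4); T[:3,:3]=R.from_quat([q[1],q[2],q[3],q[0]]).as_matrix(); T[:3,3]=o['eef_pos']; return T
def proj(n,P,T=None):
    c=imaging.calibration(n); E=T@c['mount'] if n=='wrist' else c['extrinsics']
    E=np.linalg.inv(E); p=np.atleast_2d(P)@E[:3,:3].T+E[:3,3]; k=p@c['intrinsics'].T
    return k[:,:2]/k[:,2:]
def place(v,L):  # v = x,y,yaw
    L=np.atleast_2d(np.array(L,float)); c,s=np.cos(v[2]),np.sin(v[2])
    return np.c_[v[0]+c*L[:,0]-s*L[:,1], v[1]+s*L[:,0]+c*L[:,1], L[:,2]]
E
cat > fit.py <<'E'
from h import *
ct=lambda a:(np.array(a,float)+.5)/3-.5+[215,150]
cs=lambda a:(np.array(a,float)+.5)/3.3-.5+[215,165]
def fit(sets,x0):
    f=lambda v:np.concatenate([(proj(n,place(v,np.array(L)/1000))-px).ravel() for n,L,px in sets])
    r=least_squares(f,x0,loss='soft_l1'); return r.x,f(r.x).reshape(-1,2)
tb=[("top",[(75,125,12),(75,-125,12),(-75,-125,12),(-75,125,12),(55,60,155),(-55,60,155),(55,-60,155),(-55,-60,155),(27,-152,80),(-27,-152,80)],
 ct([(33,51),(340,66),(332,250),(21,236),(73,44),(65,204),(251,53),(244,212),(378,113),(375,186)]))]
sb=[("side",[(55,60,155),(-55,60,155),(55,-60,155),(-55,-60,155),(-27,88,80),(27,88,80),(0,70,125),(0,-50,125),(75,125,12),(-75,125,12),(-75,-125,12)],
 cs([(100,104),(205,163),(236,53),(340,103),(152,253),(105,220),(143,171),(278,113),(27,300),(152,405),(412,257)]))]
tt=[("top",[(0,120,60),(0,-120,60)],ct([(463,335),(781,389)]))]
st=[("side",[(0,120,60),(0,-120,60)],cs([(568,180),(768,96)]))]
for nm,a,b in (("bundle",tb,sb),("tube",tt,st)):
    for s in (a,b,a+b):
        v,r=fit(s,[.5,0,0]); print(nm,v,np.degrees(v[2]),np.abs(r).mean(), r.round(1).tolist() if s is not a+b else '')
E
python3 fit.py
```

```text
bundle [ 0.5979  0.1663 -0.0738] -4.225957963898778 0.3005830886309937 [[-0.4, -0.2], [0.4, -0.6], [0.4, 0.1], [-0.7, 0.2], [0.6, -0.1], [-0.3, 0.5], [0.1, -0.5], [-0.2, 0.5], [-0.1, 0.1], [0.0, -0.1]]
bundle [ 0.5955  0.1642 -0.0666] -3.817641124251832 0.8607620417447724 [[1.0, -0.5], [-0.0, -0.0], [0.3, -0.8], [0.1, -0.3], [-0.9, 1.9], [-1.2, 1.8], [-0.2, 1.4], [-0.4, 1.1], [-0.4, -0.6], [0.5, -1.6], [1.7, -2.2]]
bundle [ 0.5967  0.1653 -0.0684] -3.9217169041374214 0.7839139584245358 [[-0.2, 0.5], [0.6, -0.4], [1.0, 0.3], [-0.2, 0.9], [0.9, 0.6], [0.3, 1.2], [0.5, -0.1], [0.4, 0.9], [0.3, 0.2], [0.5, 0.0], [0.2, -0.5], [-0.9, -0.1], [-0.4, -0.8], [-0.6, -0.3], [-1.8, 1.8], [-2.0, 1.8], [-1.0, 1.4], [-1.1, 1.1], [-1.1, -0.7], [-0.4, -1.6], [1.1, -2.2]]
tube [ 0.424  -0.1642 -0.1968] -11.277687176228048 0.0070394155511905865 [[0.0, 0.0], [-0.0, -0.0]]
tube [ 0.4212 -0.1667 -0.1959] -11.223461697680513 0.211003349350257 [[-0.1, 0.2], [0.2, -0.3]]
tube [ 0.4228 -0.1648 -0.1973] -11.302854865383297 0.5011501901233402 [[0.3, 0.5], [0.3, 0.5], [-1.2, 0.3], [-0.7, -0.3]]
```

```bash
cat >> h.py <<'E'
def go(p,yaw):  # tool x yaw deg, tool down; prints rotation first then shift in the turned tool frame
    T=TE(); a=np.radians(yaw); Rt=np.array([[np.cos(a),np.sin(a),0],[np.sin(a),-np.cos(a),0],[0,0,-1]])
    print("t",bot.get_obs()['t'],"pos",T[:3,3],"rot deg",np.degrees(R.from_matrix(T[:3,:3].T@Rt).as_rotvec()),"shift mm",1000*Rt.T@(np.array(p)-T[:3,3]))
E
python3 - <<'E'
from h import *
v=[.4232,-.1647,-.1970]; g=place(v,[0,-.078,.041])[0]; print(g); go([g[0],g[1],.15],90-11.3)
E
```

```text
[ 0.4079 -0.2412  0.041 ]
t 0.15 pos [ 0.2031 -0.6432  0.2049] rot deg [ -0.0761  -0.0379 -61.1787] shift mm [434.38   122.117   54.9314]
```

>>> move_arm(commands=[[[0,0,0,0,0,-10.2,0.085],[0,0,0,0,0,-10.2,0.085],[0,0,0,0,0,-10.2,0.085],[0,0,0,0,0,-10.2,0.085],[0,0,0,0,0,-10.2,0.085],[0,0,0,0,0,-10.2,0.085],[0.03,0.008,0.004,0,0,0,0.085],[0.04,0.0115,0.005,0,0,0,0.085],[0.045,0.0125,0.006,0,0,0,0.085],[0.045,0.0125,0.006,0,0,0,0.085],[0.045,0.0125,0.006,0,0,0,0.085],[0.045,0.0125,0.006,0,0,0,0.085],[0.045,0.0125,0.006,0,0,0,0.085],[0.045,0.0125,0.006,0,0,0,0.085],[0.04,0.0115,0.005,0,0,0,0.085],[0.03,0.01,0.003,0,0,0,0.085],[0.024,0.007,0.002,0,0,0,0.085],[0,0,0,0,0,0,0.085],[0,0,0,0,0,0,0.085]]])

```text
t: 2.52
eef_pos: [0.4082, -0.243, 0.1507]
tool_rot: [0.0, 0.773, 0.634, -0.0]
contact_force: [0.4, 0.2, 0.5]
gripper_width: 0.993
grasp_force: 0.0
```

```bash
python3 - <<'E'
from h import *
v=[.4232,-.1647,-.1970]; g=place(v,[0,-.078,.041])[0]; go(g,90-11.3)
T=TE(); im=imaging.read_camera("wrist"); cv2.imwrite("pics/w1.png",im[:,:,::-1]); np.save("w1T.npy",T)
print(proj("wrist",place(v,[[0,y,.06] for y in (-.12,-.078,0,.12)]),T))
E
```

```text
t 2.525 pos [ 0.4082 -0.243   0.1507] rot deg [-0.0197  0.0251 -0.0284] shift mm [  1.7371  -0.6156 109.6548]
[[317.6397 227.7405]
 [317.6068 187.646 ]
 [317.5364 101.9238]
 [317.3963 -68.7292]]
```

View pics/w1.png

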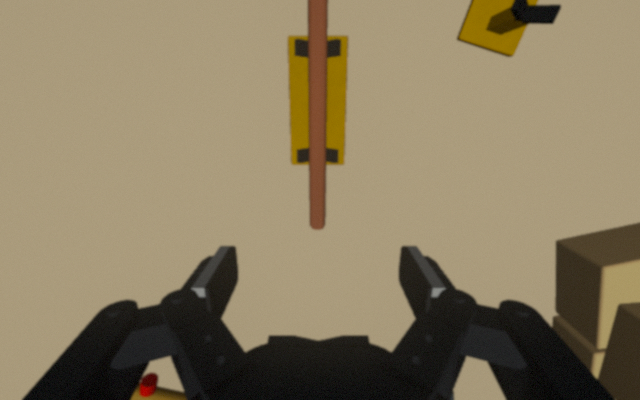

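The tube is centred at u≈317 with its near end at v≈228, matching the prediction. Next I descend and grip.

>>> move_arm(commands=[[[0.002,-0.0005,0.02,0,0,0,0.085],[0,0,0.03,0,0,0,0.085],[0,0,0.03,0,0,0,0.085],[0,0,0.02,0,0,0,0.085],[0,0,0.0095,0,0,0,0.085],[0,0,0,0,0,0,0.085],[0,0,0,0,0,0,0.05],[0,0,0,0,0,0,0.03],[0,0,0,0,0,0,0.02],[0,0,0,0,0,0,0.015],[0,0,0,0,0,0,0.01],[0,0,0,0,0,0,0.01],[0,0,0,0,0,0,0.01],[0,0,0,0,0,0,0.01]]], squeeze=35)

```text
t: 4.32
eef_pos: [0.4087, -0.2401, 0.0412]
tool_rot: [0.0, 0.773, 0.634, -0.0]
contact_force: [-0.3, -0.8, 0.5]
gripper_width: 0.121
grasp_force: 0.2
```

```bash
python3 - <<'E'
from h import *
o=bot.get_obs(); print(o['grasp_force'],o['gripper_width'],o['contact_force'])
a=imaging.read_camera("wrist")[60:360,140:500]; b=imaging.read_camera("side")[180:270,320:460]
a=cv2.resize(a,(480,400)); b=cv2.resize(b,(320,206),interpolation=cv2.INTER_CUBIC)
c=np.zeros((400,800,3),np.uint8); c[:,:480]=a; c[:206,480:]=b; cv2.imwrite("pics/w2.png",c[:,:,::-1])
E
```

```text
0.24637668194372964 0.12072338001732341 [-0.2611 -0.7626  0.5363]
```

View pics/w2.png

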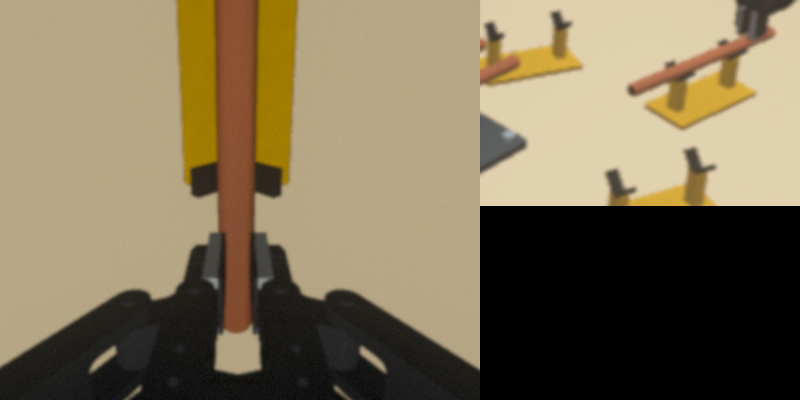

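The tube lies between the pads, which only just touch it. I'll close fully at a 35 N squeeze.

>>> move_arm(commands=[[[0,0,0,0,0,0,0.004],[0,0,0,0,0,0,0],[0,0,0,0,0,0,0],[0,0,0,0,0,0,0],[0,0,0,0,0,0,0],[0,0,0,0,0,0,0]]], squeeze=35)

```text
t: 5.18
eef_pos: [0.4087, -0.2402, 0.0412]
tool_rot: [0.0, 0.773, 0.634, 0.0]
contact_force: [-1.1, -0.7, 2.3]
gripper_width: -0.002
grasp_force: 1.3
```

```bash
python3 - <<'E'
from h import *
o=bot.get_obs(); print(o['grasp_force'],o['gripper_width'],o['contact_force'])
a=imaging.read_camera("wrist")[60:360,140:500]; b=imaging.read_camera("side")[180:260,330:450]
a=cv2.resize(a,(480,400)); b=cv2.resize(b,(320,213),interpolation=cv2.INTER_CUBIC)
c=np.zeros((400,800,3),np.uint8); c[:,:480]=a; c[:213,480:]=b; 
b=imaging.read_camera("top")[240:310,360:480]; c[213:400,480:]=cv2.resize(b,(320,187)); cv2.imwrite("pics/w3.png",c[:,:,::-1])
E
```

```text
1.3386213721241802 -0.0017283226288891747 [-1.0937 -0.7089  2.2885]
```

View pics/w3.png

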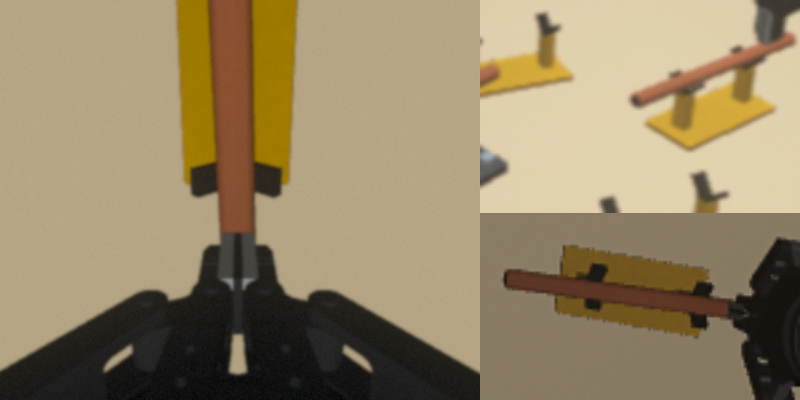

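The fingers closed above the tube. In the images the real tips sit about 28 mm behind the reported TCP: the shut tips show at v≈235, but the TCP projects to v≈215. I'll lift, reopen, and check by segmentation that the tube still lies as it did.

>>> move_arm(commands=[[[0,0,-0.01,0,0,0,0],[0,0,-0.03,0,0,0,0.02],[0,0,-0.04,0,0,0,0.085],[0,0,-0.03,0,0,0,0.085],[0,0,0,0,0,0,0.085],[0,0,0,0,0,0,0.085],[0,0,0,0,0,0,0.085],[0,0,0,0,0,0,0.085]]])

```text
t: 6.32
eef_pos: [0.4081, -0.2397, 0.1504]
tool_rot: [-0.001, 0.773, 0.634, -0.0]
contact_force: [0.1, -0.6, 0.5]
gripper_width: 0.999
grasp_force: 0.0
```

```bash
cat >> h.py <<'E'
def copper(n,box,im=None):
    im=imaging.read_camera(n) if im is None else im; u0,u1,v0,v1=box
    h=cv2.cvtColor(im,cv2.COLOR_RGB2HSV); m=((h[...,0]<11)|(h[...,0]>175))&(h[...,1]>110)&(h[...,2]>40)
    mm=np.zeros_like(m); mm[v0:v1,u0:u1]=m[v0:v1,u0:u1]
    k,l,s,_=cv2.connectedComponentsWithStats(mm.astype(np.uint8)); i=1+np.argmax(s[1:,4]); v,u=np.nonzero(l==i); return np.c_[u,v].astype(float)
E
python3 - <<'E'
from h import *
im0=cv2.imread("pics/w1.png")[:,:,::-1].copy(); T0=np.load("w1T.npy"); T=TE(); print(T[:3,3],T0[:3,3])
for nm,im in (("w1",im0),("now",imaging.read_camera("wrist"))):
    p=copper("wrist",(250,390,0,260),im); print(nm,p[:,1].max(),[(p[p[:,1]==v,0].min(),p[p[:,1]==v,0].max()) for v in (5,100,200)])
im0=cv2.imread("pics/top0.png")[:,:,::-1].copy()
for nm,im in (("t0",im0),("now",imaging.read_camera("top"))):
    p=copper("top",(360,485,250,290),im); print(nm,p.min(0),p.max(0),len(p))
E
```

```text
[ 0.4081 -0.2397  0.1504] [ 0.4082 -0.243   0.1507]Traceback (most recent call last):
  File "<stdin>", line 4, in <module>
    return umr_minimum(a, axis, None, out, keepdims, initial, where)
ValueError: zero-size array to reduction operation minimum which has no identity
```

```bash
python3 - <<'E'
from h import *
im0=cv2.imread("pics/w1.png")[:,:,::-1].copy()
h=cv2.cvtColor(im0,cv2.COLOR_RGB2HSV); print(h[200,317],h[60,317],h[100,300],h[250,317])
E
sed -i 's/(h\[...,1\]>110)&(h\[...,2\]>40)/(h[...,1]>95)\&(h[...,2]>40)/; s/h\[...,0\]<11/h[...,0]<12/' h.py
python3 - <<'E'
from h import *
im0=cv2.imread("pics/w1.png")[:,:,::-1].copy()
im1=imaging.read_camera("wrist"); cv2.imwrite("pics/w4.png",im1[:,:,::-1])
for nm,im in (("w1",im0),("now",im1)):
    p=copper("wrist",(250,390,0,260),im); print(nm,p.min(0),p.max(0),len(p)," ".join(f"{p[p[:,1]==v,0].mean():.1f}" for v in (20,100,180)))
im0=cv2.imread("pics/top0.png")[:,:,::-1].copy()
for nm,im in (("t0",im0),("now",imaging.read_camera("top"))):
    p=copper("top",(360,485,250,290),im); print(nm,p.min(0),p.max(0),len(p))
E
```

```text
[ 11 150 124] [ 11 163 127] [ 23 255 149] [ 22  69 169]
w1 [307.   0.] [328. 227.] 3198 317.0 317.0 316.4
now [308.   0.] [327. 231.] 3279 318.0 318.5 317.9
t0 [369. 259.] [475. 282.] 710
now [369. 259.] [475. 282.] 709
```

The tube is back in place, unmoved. I'll go about 27 mm deeper this time.

>>> move_arm(commands=[[[-0.001,0,0.03,0,0,0,0.085],[0,0,0.04,0,0,0,0.085],[0,0,0.03,0,0,0,0.085],[0,0,0.02,0,0,0,0.085],[0,0,0.0155,0,0,0,0.085],[0,0,0,0,0,0,0.085],[0,0,0,0,0,0,0.05],[0,0,0,0,0,0,0.03],[0,0,0,0,0,0,0.02],[0,0,0,0,0,0,0.015],[0,0,0,0,0,0,0.01],[0,0,0,0,0,0,0.005],[0,0,0,0,0,0,0],[0,0,0,0,0,0,0],[0,0,0,0,0,0,0]]], squeeze=35)

```text
t: 8.35
eef_pos: [0.4081, -0.2412, 0.0157]
tool_rot: [-0.0, 0.773, 0.634, -0.0]
contact_force: [-3.1, 0.4, 5.6]
gripper_width: 0.178
grasp_force: 34.2
```

>>> move_arm(commands=[[[0,0,-0.005,0,0,0,0],[0,0,-0.01,0,0,0,0],[0,0,-0.015,0,0,0,0],[0,0,-0.015,0,0,0,0],[0,0,-0.015,0,0,0,0],[0,0,-0.01,0,0,0,0],[0,0,0,0,0,0,0],[0,0,0,0,0,0,0],[0,0,0,0,0,0,0]]])

```text
t: 9.48
eef_pos: [0.408, -0.2408, 0.0852]
tool_rot: [-0.001, 0.773, 0.634, -0.0]
contact_force: [-0.6, -0.6, -2.2]
gripper_width: 0.173
grasp_force: 34.1
```

```bash
python3 - <<'E'
from h import *
T=TE(); im=imaging.read_camera("wrist"); s=imaging.read_camera("side"); t=imaging.read_camera("top")
cv2.imwrite("pics/w5.png",im[:,:,::-1]); cv2.imwrite("pics/s5.png",s[:,:,::-1]); cv2.imwrite("pics/t5.png",t[:,:,::-1]); np.save("T5.npy",T)
p=copper("wrist",(250,390,0,300),im); print("wrist",p.min(0),p.max(0),[(v,p[p[:,1]==v,0].min(),p[p[:,1]==v,0].max()) for v in (20,100,180)])
p=copper("side",(370,470,150,240),s); print("side",p.min(0),p.max(0),[(u,p[p[:,0]==u,1].mean()) for u in (390,400,410,420,430)])
p=copper("top",(330,500,230,310),t); print("top",p.min(0),p.max(0))
# prediction if level, z = .125
v=[.4232,-.1647,-.1970]
for z in (.12,.13):
  P=place(v,[[0,y,z] for y in (.12,.06,0)]); print(z,proj("side",P),proj("top",P),proj("wrist",P,T))
E
```

```text
wrist [296.   0.] [338. 299.] [(20, np.float64(299.0), np.float64(335.0)), (100, np.float64(301.0), np.float64(333.0)), (180, np.float64(301.0), np.float64(335.0))]
side [389. 172.] [441. 196.] [(390, np.float64(193.5)), (400, np.float64(190.5)), (410, np.float64(186.0)), (420, np.float64(183.0)), (430, np.float64(179.0))]
top [374. 261.] [475. 284.]
0.12 [[387.7264 198.3805]
 [404.7542 191.7547]
 [420.7703 185.5225]] [[373.3746 263.4863]
 [401.8486 268.3276]
 [430.3633 273.1759]] [[ 318.7339 -288.2188]
 [ 318.5077  -57.1095]
 [ 318.3476  106.4544]]
0.13 [[388.1137 194.7571]
 [405.2078 188.2123]
 [421.2817 182.058 ]] [[374.1201 263.8162]
 [402.9633 268.7205]
 [431.8483 273.6319]] [[ 318.7718 -334.6699]
 [ 318.5167  -72.5289]
 [ 318.3421  106.7685]]
```

Gripped at 34 N, lifted, and level. The top and side cameras give the same tube-to-bundle offset. Next is the pre-insertion pose.

```bash
cat >> h.py <<'E'
B=[.5973,.1660,-.0712]
def local(p,v=None):
    v=B if v is None else v
    c,s=np.cos(v[2]),np.sin(v[2]); d=np.array(p[:2])-v[:2]; return np.array([c*d[0]+s*d[1],-s*d[0]+c*d[1],p[2]])
E
python3 - <<'E'
from h import *
g=place(B,[0,-.299,.0807])[0]; print(g); go(g,90-4.08)
E
```

```text
[ 0.576  -0.1322  0.0807]
t 9.625 pos [ 0.4082 -0.2409  0.0853] rot deg [-0.042  -0.0221 -7.1926] shift mm [120.2989 159.6439   4.6097]
```

>>> move_arm(commands=[[[0,0,0,0,0,-3.6,0],[0,0,0,0,0,-3.6,0],[0.005,0.015,0,0,0,0,0],[0.01,0.025,0,0,0,0,0],[0.015,0.025,0,0,0,0,0],[0.02,0.025,0,0,0,0,0],[0.02,0.025,0,0,0,0,0],[0.02,0.02,0,0,0,0,0],[0.015,0.0145,0,0,0,0,0],[0.01,0.01,0.0045,0,0,0,0],[0.005,0,0,0,0,0,0],[0,0,0,0,0,0,0],[0,0,0,0,0,0,0]]])

```text
t: 11.25
eef_pos: [0.5754, -0.1337, 0.0812]
tool_rot: [0.0, 0.732, 0.681, -0.0]
contact_force: [-0.0, 0.1, -0.3]
gripper_width: 0.171
grasp_force: 34.1
```

```bash
python3 - <<'E'
from h import *
T=TE(); im=imaging.read_camera("wrist"); s=imaging.read_camera("side"); t=imaging.read_camera("top")
for n,i in (("w6",im),("s6",s),("t6",t)): cv2.imwrite(f"pics/{n}.png",i[:,:,::-1])
print(T[:3,3]); go(place(B,[0,-.299,.0807])[0],90-4.08)
a=t[160:240,225:405]; a=cv2.convertScaleAbs(cv2.resize(a,None,fx=4,fy=4,interpolation=cv2.INTER_CUBIC),alpha=1.5)
b=cv2.resize(s[165:235,230:410],None,fx=4,fy=4,interpolation=cv2.INTER_CUBIC)
cv2.imwrite("pics/c6.png",np.vstack([a[:310],b[:280]])[:,:,::-1])
x=T[:3,0]
for nm in("top","side"):
  pt=proj(nm,[T[:3,3]+[0,0,.0443]+x*(.078+d) for d in (.12,.0,-.12)]); pb=proj(nm,place(B,[[0,-.076,.125],[0,.07,.125]])); print(nm,pt,pb)
  if nm=="top": print((pt-[225,160]+.5)*4,(pb-[225,160]+.5)*4)
  else: print((pt-[230,165]+.5)*4+[0,310],(pb-[230,165]+.5)*4+[0,310])
E
```

```text
[ 0.5754 -0.1337  0.0812]
t 11.4 pos [ 0.5757 -0.1335  0.0813] rot deg [-0.0013  0.021  -0.0649] shift mm [1.2516 0.1951 0.6025]
top [[318.1754 196.4739]
 [375.1707 198.9366]
 [432.1232 201.3973]] [[305.5773 195.8364]
 [236.1808 192.9223]]
[[374.7016 147.8957]
 [602.6827 157.7462]
 [830.4928 167.5893]] [[324.3093 145.3457]
 [ 46.7234 133.689 ]]
side [[313.6398 192.9593]
 [346.8072 178.5447]
 [375.776  165.9548]] [[305.5811 196.5257]
 [256.5418 217.8607]]
[[336.5591 423.8372]
 [469.2289 366.1787]
 [585.104  315.8192]] [[304.3243 438.1026]
 [108.1673 523.443 ]]
```

View pics/c6.png

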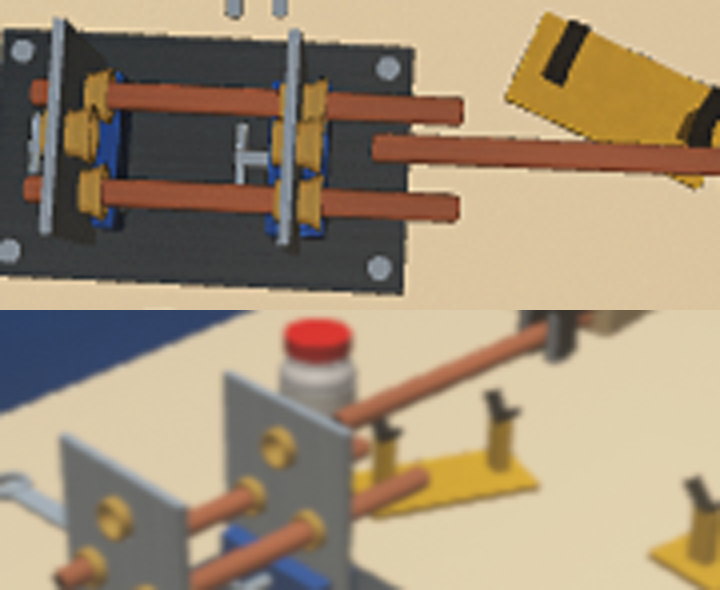

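Top view: the tube's front end is at (374,148) and the near mouth's centre at (325,145), both on the predicted line. In the side view the bushing and tube share the same small offset. I start the insertion gently.

>>> move_arm(commands=[[[0.006,0,0,0,0,0,0],[0.006,0,0,0,0,0,0],[0.006,0,0,0,0,0,0],[0.005,0,0,0,0,0,0],[0.004,0,0,0,0,0,0],[0.004,0,0,0,0,0,0],[0.004,0,0,0,0,0,0],[0,0,0,0,0,0,0]]])

```text
t: 12.4
eef_pos: [0.5786, -0.0974, 0.0812]
tool_rot: [-0.0, 0.732, 0.682, 0.0]
contact_force: [0.1, -0.1, -0.6]
gripper_width: 0.175
grasp_force: 34.1
```

>>> move_arm(commands=[[[0.003,0,0,0,0,0,0],[0.003,0,0,0,0,0,0],[0.003,0,0,0,0,0,0],[0.003,0,0,0,0,0,0],[0.003,0,0,0,0,0,0],[0,0,0,0,0,0,0]]])

```text
t: 13.15
eef_pos: [0.5797, -0.0824, 0.0812]
tool_rot: [-0.0, 0.732, 0.682, 0.0]
contact_force: [0.0, -0.2, -0.7]
gripper_width: 0.177
grasp_force: 34.1
```

>>> move_arm(commands=[[[0.004,0,0,0,0,0,0],[0.004,0,0,0,0,0,0],[0.004,0,0,0,0,0,0],[0.004,0,0,0,0,0,0],[0.004,0,0,0,0,0,0],[0.004,0,0,0,0,0,0],[0.004,0,0,0,0,0,0],[0.004,0,0,0,0,0,0],[0,0,0,0,0,0,0]]])

```text
t: 14.28
eef_pos: [0.582, -0.0504, 0.0813]
tool_rot: [-0.0, 0.732, 0.682, 0.0]
contact_force: [-0.2, 0.2, -1.4]
gripper_width: 0.171
grasp_force: 34.1
```

>>> move_arm(commands=[[[0.004,0,0.0004,0,0,0,0],[0.004,0,0,0,0,0,0],[0.004,0,0,0,0,0,0],[0.004,0,0,0,0,0,0],[0.004,0,0,0,0,0,0],[0.004,0,0,0,0,0,0],[0.004,0,0,0,0,0,0],[0.004,0,0,0,0,0,0],[0.004,0,0,0,0,0,0],[0,0,0,0,0,0,0]]])

```text
t: 15.52
eef_pos: [0.5845, -0.0145, 0.0809]
tool_rot: [-0.0, 0.732, 0.682, 0.0]
contact_force: [-0.4, -0.1, -1.0]
gripper_width: 0.174
grasp_force: 34.1
```

```bash
python3 - <<'E'
from h import *
T=TE(); print(local(T[:3,3])); o=bot.get_obs(); print(o['contact_force'],o['torque'],T[:3,0])
t=imaging.read_camera("top"); s=imaging.read_camera("side"); cv2.imwrite("pics/t7.png",t[:,:,::-1]); cv2.imwrite("pics/s7.png",s[:,:,::-1])
E
```

```text
[ 0.0001 -0.1809  0.0809]
[-0.4107 -0.1097 -0.9666] [-0.1138 -0.02    0.0088] [0.0704 0.9975 0.0002]
```

>>> move_arm(commands=[[[0.004,0,0,0,0,0,0],[0.004,0,0,0,0,0,0],[0.004,0,0,0,0,0,0],[0.004,0,0,0,0,0,0],[0.004,0,0,0,0,0,0],[0.003,0,0,0,0,0,0],[0.003,0,0,0,0,0,0],[0.003,0,0,0,0,0,0],[0.002,0,0,0,0,0,0],[0.002,0,0,0,0,0,0],[0,0,0,0,0,0,0]]])

```text
t: 17.0
eef_pos: [0.5868, 0.0181, 0.0808]
tool_rot: [-0.0, 0.732, 0.682, 0.0]
contact_force: [-1.2, 0.2, -0.9]
gripper_width: 0.175
grasp_force: 34.1
```

>>> move_arm(commands=[[[0.002,0,0,0,0,0,0],[0.002,0,0,0,0,0,0],[0.002,0,0,0,0,0,0],[0.002,0,0,0,0,0,0],[0,0,0,0,0,0,0]]])

```text
t: 17.62
eef_pos: [0.5874, 0.0261, 0.0808]
tool_rot: [-0.0, 0.732, 0.682, 0.0]
contact_force: [0.4, -0.8, -0.2]
gripper_width: 0.173
grasp_force: 34.2
```

```bash
python3 - <<'E'
from h import *
T=TE(); print(local(T[:3,3])); o=bot.get_obs(); print(o['contact_force'],o['torque'],T[:3,0])
E
```

```text
[ 0.0001 -0.1402  0.0808]
[ 0.421  -0.7645 -0.1592] [-0.1023 -0.0257 -0.0332] [0.0709 0.9975 0.0001]
```

Front is in the far bore with almost no force, so I continue.

>>> move_arm(commands=[[[0.002,0,0,0,0,0,0],[0.002,0,0,0,0,0,0],[0.002,0,0,0,0,0,0],[0.002,0,0,0,0,0,0],[0.002,0,0,0,0,0,0],[0,0,0,0,0,0,0]]])

```text
t: 18.38
eef_pos: [0.5881, 0.0362, 0.0808]
tool_rot: [-0.0, 0.732, 0.682, 0.0]
contact_force: [0.4, -0.4, -1.2]
gripper_width: 0.171
grasp_force: 34.2
```

>>> move_arm(commands=[[[0.003,0,0,0,0,0,0],[0.003,0,0,0,0,0,0],[0.003,0,0,0,0,0,0],[0.002,0,0,0,0,0,0],[0.002,0,0,0,0,0,0],[0,0,0,0,0,0,0]]])

```text
t: 19.12
eef_pos: [0.589, 0.0491, 0.0808]
tool_rot: [-0.0, 0.732, 0.682, 0.0]
contact_force: [-1.0, -0.2, 0.2]
gripper_width: 0.177
grasp_force: 34.2
```

```bash
python3 - <<'E'
from h import *
T=TE(); print(local(T[:3,3])); o=bot.get_obs(); print(o['contact_force'],o['torque'],T[:3,0])
t=imaging.read_camera("top"); s=imaging.read_camera("side"); cv2.imwrite("pics/t8.png",t[:,:,::-1]); cv2.imwrite("pics/s8.png",s[:,:,::-1])
a=cv2.convertScaleAbs(cv2.resize(t[160:235,220:350],None,fx=6,fy=4,interpolation=cv2.INTER_CUBIC),alpha=1.6)
b=cv2.resize(s[200:255,230:360],(780,280),interpolation=cv2.INTER_CUBIC)
cv2.imwrite("pics/c8.png",np.vstack([a,b])[:,:,::-1])
f=lambda n,P:(print(n,((proj(n,place(B,P))-([220,160] if n=="top" else [230,200])+.5)*([6,4] if n=="top" else [6,280/55])+([0,0] if n=="top" else [0,300])).round(1).tolist()))
y=local(T[:3,3])[1]+.198
for n in("top","side"): f(n,[[.027,.088,.08],[-.027,.088,.08],[0,.088,.125],[0,y,.125],[0,.07,.125]])
E
```

```text
[ 0.0001 -0.1172  0.0808]
[-1.0292 -0.2495  0.2473] [-0.0485 -0.0412 -0.0201] [0.0709 0.9975 0.0001]
top [[81.9, 93.9], [72.5, 190.4], [48.7, 132.3], [69.3, 132.8], [100.1, 133.7]]
side [[87.5, 470.9], [173.6, 522.2], [121.9, 408.4], [138.2, 402.4], [162.3, 393.5]]
```

View pics/c8.png

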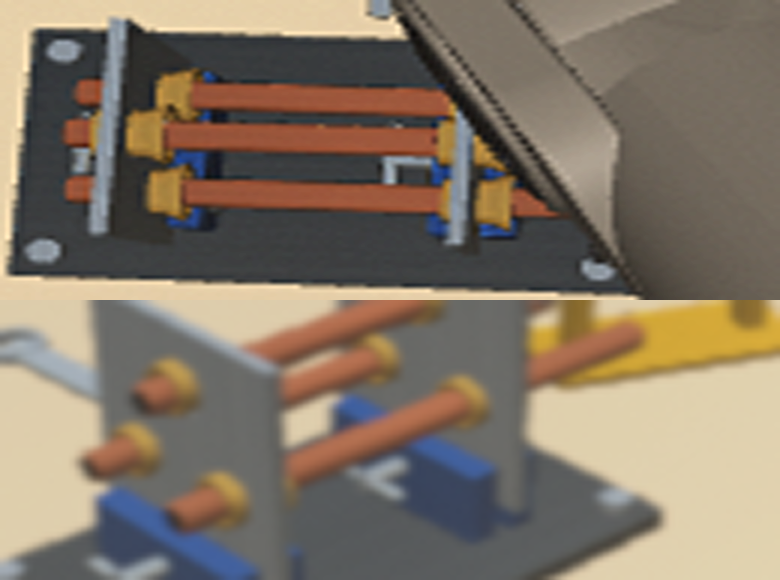

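The loose tube's end in the top crop is at u=64, and it belongs at about 43. The fitted ends at 76 and 66 sit 6 px left of prediction, and so does the loose one. That leaves about 7 mm to go.

>>> move_arm(commands=[[[0.002,0,0,0,0,0,0],[0.002,0,0,0,0,0,0],[0.002,0,0,0,0,0,0],[0.001,0,0,0,0,0,0],[0,0,0,0,0,0,0],[0,0,0,0,0,0,0],[0,0,0,0,0,0,0]]])

```text
t: 20.1
eef_pos: [0.5895, 0.0557, 0.0808]
tool_rot: [0.0, 0.732, 0.681, -0.0]
contact_force: [-0.4, 0.1, -1.1]
gripper_width: 0.178
grasp_force: 34.2
```

```bash
python3 - <<'E'
from h import *
T=TE(); print(local(T[:3,3])); o=bot.get_obs(); print(o['contact_force'],o['torque'],o['grasp_force'],o['joint_vel'])
t=imaging.read_camera("top"); s=imaging.read_camera("side")
cv2.imwrite("pics/t9.png",t[:,:,::-1])
# left ends of the three tubes in the top view, sub-pixel along rows
h=cv2.cvtColor(t,cv2.COLOR_RGB2HSV)
for v in (182,183,184,192,193,194,206,207,208): print(v,[(int(x[0]),int(x[2])) for x in t[v,224:237]])
E
```

```text
[ 0.0001 -0.1106  0.0808]
[-0.384   0.1003 -1.1061] [-0.081   0.0043  0.0134] 34.15355958044529 [-0.0005 -0.0006  0.0008  0.      0.0014  0.     -0.0005]
182 [(81, 62), (31, 35), (33, 37), (33, 36), (33, 37), (33, 37), (33, 37), (32, 38), (58, 35), (96, 35), (94, 36), (92, 34), (93, 30)]
183 [(88, 69), (33, 37), (33, 37), (35, 39), (34, 38), (35, 38), (34, 39), (31, 37), (59, 35), (95, 35), (94, 36), (92, 34), (92, 29)]
184 [(62, 53), (32, 37), (34, 38), (34, 38), (34, 38), (34, 38), (35, 39), (31, 38), (57, 33), (95, 35), (96, 35), (97, 35), (97, 31)]
192 [(32, 35), (31, 36), (31, 38), (77, 35), (94, 35), (93, 36), (93, 36), (92, 34), (93, 35), (93, 35), (91, 34), (107, 36), (92, 81)]
193 [(33, 36), (31, 36), (29, 38), (78, 36), (95, 36), (94, 36), (92, 35), (92, 35), (93, 36), (93, 36), (92, 34), (108, 36), (90, 81)]
194 [(35, 38), (32, 36), (31, 39), (75, 34), (92, 34), (93, 33), (94, 36), (93, 35), (93, 34), (94, 35), (94, 34), (109, 35), (91, 81)]
206 [(34, 38), (35, 39), (35, 38), (38, 39), (36, 38), (34, 39), (45, 39), (96, 35), (95, 36), (94, 36), (95, 33), (88, 60), (85, 98)]
207 [(35, 39), (35, 39), (35, 39), (36, 39), (36, 38), (34, 39), (45, 38), (96, 36), (92, 35), (92, 35), (92, 31), (88, 79), (83, 96)]
208 [(34, 36), (37, 39), (37, 40), (37, 39), (36, 39), (34, 39), (45, 37), (97, 35), (98, 37), (98, 37), (98, 33), (89, 83), (86, 100)]
```

All three ends are level to within about 1 mm, contact forces are around 1 N, and the arm is at rest. I'm handing in.

```bash
python3 -c "
from station import bot
print(bot.hand_in())"
```

```text
the job is handed in; nothing more can be done
None
```

The tube is threaded through both top bushings with its ends within about 1 mm of the fitted tubes', still gripped at 34 N with about 1 N at the wrist; the job was handed in at about 20 s (no verdict returned), and a first grasp that closed above the tube was redone without shifting it.

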